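Fold back the bay guard and move the vial cassette to the dispenser cradle

TASK

Push the green bifold guard at its fold hinge until both panels are folded right back against the side of the bay, then draw the grey vial cassette out by its orange front tab until it is clear of the roof and let go of it on the bench. Take it again by its white middle grip, keep it level, and lower it gently between the two black uprights of the cradle so that it sits flat on the cradle floor, either way round. Leave the jar, bottle, shaker and amber pot where they stand.

Things in the scene. Friction and masses are not known exactly. Their poses are not given: they have to be found in the camera images.
- bay: Low black bay, fixed, 112 mm high. Origin on the bench in mid-doorway, +x straight into the bay, +y to the jamb carrying the guard. Inner faces: sides y = +-125 mm, back x = 235 mm; posts reach out to x = -5. No lintel, no floor plate: the floor is the bench, the track is flush. Open at the top up to point roof_edge. The bench before the doorway is clear.
- roof_edge (a point): Middle of the front edge of the bay's clear roof, on its upper face: bay x = 98 mm, z = 120 mm. The roof is 8 mm thick and covers all the bay behind this edge.
- fold (a joint): Green bifold guard: angle t (rad) of its first panel, 0 = closed flat, 1.50 = stop, folded right back. Two 8 mm panels, 115 mm between hinge lines, tops at 84 mm. The first hangs at bay (0, 115 mm); the second follows, its free edge in the track x = 0. Light friction: it stays where left; 1 to 3 N on the hinge towards bay +y folds it.
- fold_hinge (a point): Top of the upright steel fold-hinge barrel, on its axis: 14 mm diameter, top at z = 125 mm, so 41 mm of it stand clear above the panel tops and can be pushed from the side. The fold points out of the bay: at guard angle t it is at bay x = -115 sin t, y = 115 - 115 cos t (mm).
- cassette_center (a point): Centre of the cassette's grey box, 170 x 46 x 50 mm (x, y, z), 25 mm above its underside; about 0.35 kg. It starts standing on the bench in the bay, +x roughly into the bay; its x runs along its length, the orange tab is at its -x end. Guard and roof hold it until it is drawn out to bay -x; it is clear of the roof when this point is at bay x < 0.
- cassette_tab (a point): Orange pull tab, an upright plate across the cassette's front end, 10 mm thick (cassette x), 40 mm wide (y), from 50 to 100 mm above the underside; this point is in its mid-plane at 80 mm, 77 mm from the cassette's middle. 57 mm lie free between it and the white grip. In the bay it is under the open top, at least 60 mm before the roof.
- cassette_grip (a point): White grip on the cassette's middle, an upright block 30 mm long (cassette x), 14 mm thick (y), from 50 to 100 mm above the underside; this point is on its axis at 80 mm. Its top passes 12 mm under the roof.
- cradle: Dispenser cradle, fixed; origin under its centre on the bench, x along its length. Floor top at 8 mm; side lips with inner faces at y = +-28 mm, tops at 20 mm; black end uprights 60 mm wide, inner faces x = +-93 mm, tops at 166 mm. The cassette lies along x between them, 8 mm spare at each end, 5 mm at each side; its centre is then at z = 33 mm.
- jar: Bystander: loose clear glass jar, white lid, 56 mm diameter, 75 mm high, beside the bay's -y wall in front. Origin: centre of its underside.
- bottle: Bystander: loose white bottle, blue cap, 54 mm diameter, 120 mm high, on the cradle's -y side. Origin: centre of its underside.
- shaker: Bystander: loose green shaker with a white wheel on top, 104 mm diameter, 62 mm high, between robot and work. Origin: centre of its underside.
- pot: Bystander: loose amber pot, blue lid, 44 mm diameter, 50 mm high, standing on the bay's roof (at z = 120 mm), at the back. Origin: centre of its underside.
Mind the look-alikes: they are no part of the job. Of the things that look like the part that bears cassette_center, the middle-sized one is meant.

How it is judged:
By the outcome, as a careful person would: the job done as asked, in the order asked, and still so for the second after the job is handed in, with the robot touching nothing.
It also fails if it takes over 62 s, if anything falls off the work surface, if the arm or the gripper's body presses on something with over 40 N, if the wrist force passes 120 N, or if a joint passes its speed limit or range.

ROBOT

A 6-joint arm with a two-finger parallel gripper is mounted at the origin on the work surface. World frame = base frame: x ahead of the robot, y to its left, z up, the work surface at z = 0. Lengths are in m, angles in rad, forces in N, time in s.
With the tool pointing down it reaches from about 0.275 to 1 m from the base axis. Payload 8.4 kg.
Tool frame: the origin (TCP) lies midway between the tips of the shut fingers; the grasp point (between the pads) lies 19 mm behind it; z points along the fingers, x is the direction in which the jaws open and shut, and the axes are right-handed (so a half turn about z gives the same grasp; the last joint's range is limited). The gripper opens to 85 mm and grips with 20 to 120 N. Pads are 22 mm wide; open, the fingers measure 114 mm over their backs; the gripper's body (76 mm by 85 mm) begins 54 mm behind the grasp point. The pads swing forward as they close: fully open they stand 13 mm farther back than shut.
Start: joints at [-1.189, 0.353, 1.633, -0, 1.155, -0.002], TCP at [0.234, -0.58, 0.231] pointing down, gripper open.
Joint ranges: [-2.63, 2.63], [-0.92, 2.1], [0.06, 2.66], [-1.3, 4.44], [0, 2.69], [-3.02, 3.02]. Speed limits (rad/s): [2.22, 2.22, 2.79, 3.14, 3.14, 3.14].

INTERFACE

Orientations are given as a rotation vector (axis times angle).
In Python, from plant import * gives the robot as it stands.
- The arm moves only by the shell command python3 -m jog 'ROWS' [FORCE]. ROWS is JSON, one flat list of numbers, 7 for each row, row after row: the closure, from 0 (fully open) to 1 (shut), then the shift along the tool's x, y, z in cm, then the turn, a rotation vector about the tool's x, y, z in degrees. A call has 1 to 10 rows; each row shifts and turns the pose as measured when the row begins, along the tool's axes as they then stand; what a row does not reach is not made up. A row lasts 1/10 s, in which the tool goes at most 50 mm and 8.59 degrees, less where a joint would pass 70% of its speed; a pose out of reach is approached as far as the arm can. A call with a gripper value outside its range is refused whole. The fingers move at their own pace and stop on an object; FORCE is the grip in N (left out, the last holds). Time passes only in rows, so rows that do not move let the fingers close. It gives the time, the measured TCP pose, the force and the opening at its end, in the units of the state.
- read_state(): the state, without advancing time (a new reading comes with each control period).
- snapshot(name): name is "scene" or "top" or "wrist"; returns a dict with "pixels" (384x512x3 uint8, blue, green, red), "z_map" (384x512 float32, m along the optical axis (not along the pixel's ray), 0 where there is no reading), "K" (3x3 intrinsics, pixels), "pose" (4x4, takes a point from camera to world coordinates). Camera axes: x right, y down, z forward; pixel columns grow to the right and rows downward; lengths in m; the calibration is good to about 2 mm. A picture is of the moment at which its call begins.
- job_done(): hands the job in, once; it reports no verdict.
The state is a dict: "time_s": time; "q": joint angles; "qvel": joint speeds; "joint_torque": joint torques, N m; "position": TCP position; "orientation": TCP orientation; "wrist_force": force on the tool from outside, world axes, zero at the start; "torque": the same for the moment, N m; "opening": finger opening in m.
Only numpy, scipy, OpenCV 4.12 (cv2) and the standard library are available. Lean on these libraries where they do the work, as an engineer would, in place of code of your own. Each camera call takes 0.05 s, during which the arm holds its last target.

## Working session

There is one attempt and no reset: what is moved stays moved. The work goes in short steps, Python scripts to look and compute and a shell command to move; the robot and the scene stay as the last step left them, time stands still between calls to the robot, and variables do not carry over. Pictures are saved under pics/ and viewed, and the job is handed in when it is done.

```bash
ls; mkdir -p pics; cat > h.py <<'E'
from plant import *
import numpy as np, cv2
from scipy.spatial.transform import Rotation as R
def take(name,tag):
    s=snapshot(name); np.savez(f'pics/{tag}.npz',**{k:s[k] for k in('pixels','z_map','K','pose')})
    cv2.imwrite(f'pics/{tag}.png',s['pixels']); return s
def load(tag): return np.load(f'pics/{tag}.npz')
def crop(tag,x0,y0,x1,y1,f):
    s=load(tag); c=s['pixels'][y0:y1,x0:x1]; cv2.imwrite(f'pics/{tag}_c{x0}_{y0}.png',cv2.resize(c,None,fx=f,fy=f,interpolation=cv2.INTER_CUBIC))
def pt(s,u,v,z=None):
    """world point at pixel; z given -> intersect plane of that height"""
    K,P=s['K'],s['pose']; r=np.array([(u-K[0,2])/K[0,0],(v-K[1,2])/K[1,1],1.])
    if z is None: return (P@np.r_[r*s['z_map'][int(v),int(u)],1])[:3]
    d=P[:3,:3]@r; o=P[:3,3]; return o+d*(z-o[2])/d[2]
def proj(s,p):
    P=np.linalg.inv(s['pose']); q=s['K']@(P@np.r_[p,1])[:3]; return q[:2]/q[2]
E
python3 - <<'E'
from h import *
for n in('scene','top','wrist'):
    s=take(n,n+'0'); print(n,s['pose'].round(3).tolist(),s['K'].round(1).tolist())
print(read_state())
E
```

```text
pics
scene [[-0.86, 0.409, -0.306, 1.089], [0.511, 0.697, -0.504, 0.868], [0.007, -0.589, -0.808, 1.464], [0.0, 0.0, 0.0, 1.0]] [[485.9, 0.0, 249.1], [0.0, 485.9, 192.9], [0.0, 0.0, 1.0]]
top [[0.027, -0.995, 0.096, 0.445], [-0.999, -0.025, 0.021, 0.033], [-0.019, -0.097, -0.995, 1.219], [0.0, 0.0, 0.0, 1.0]] [[405.3, 0.0, 257.7], [0.0, 405.3, 191.9], [0.0, 0.0, 1.0]]
wrist [[0.374, -0.88, -0.292, 0.308], [-0.928, -0.356, -0.115, -0.548], [-0.003, 0.314, -0.949, 0.373], [0.0, 0.0, 0.0, 1.0]] [[320.7, 0.0, 257.7], [0.0, 320.7, 197.9], [0.0, 0.0, 1.0]]
{'time_s': 0.15, 'q': array([-1.18941306e+00,  3.53493700e-01,  1.63397532e+00, -6.70833190e-06,
        1.15524332e+00, -2.38379367e-03]), 'qvel': array([ 0.00081991, -0.00234734, -0.00299368,  0.0005435 ,  0.00054977,
        0.00037859]), 'joint_torque': array([ 1.30525299e-03, -6.05637002e+01, -3.42339957e+01,  4.99354235e-05,
        6.08620379e-03,  4.53431528e-05]), 'position': array([ 0.23387367, -0.5791762 ,  0.23072611]), 'orientation': array([-2.60380329e+00,  1.75667142e+00,  1.46078072e-03]), 'wrist_force': array([-0.45909901, -0.35198799, -0.37796961]), 'torque': array([ 0.02499279,  0.01846462, -0.01783586]), 'opening': 0.08560574120729003}
```

View pics/scene0.png

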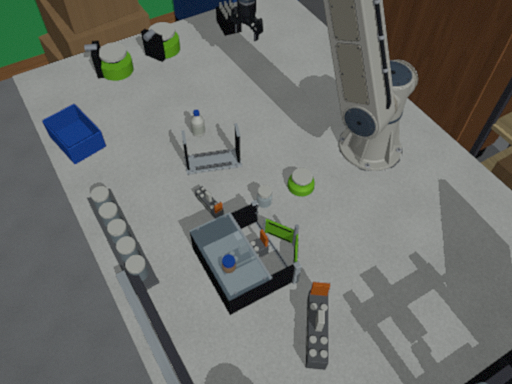

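View pics/top0.png

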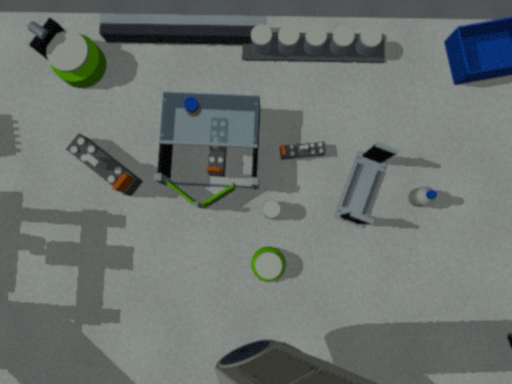

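```bash
python3 - <<'E'
from h import *
crop('top0',140,80,280,225,5)
crop('top0',270,120,450,240,4)
crop('scene0',170,170,350,370,4)
E
```

```text
(no output)
```

View pics/top0_c140_80.png

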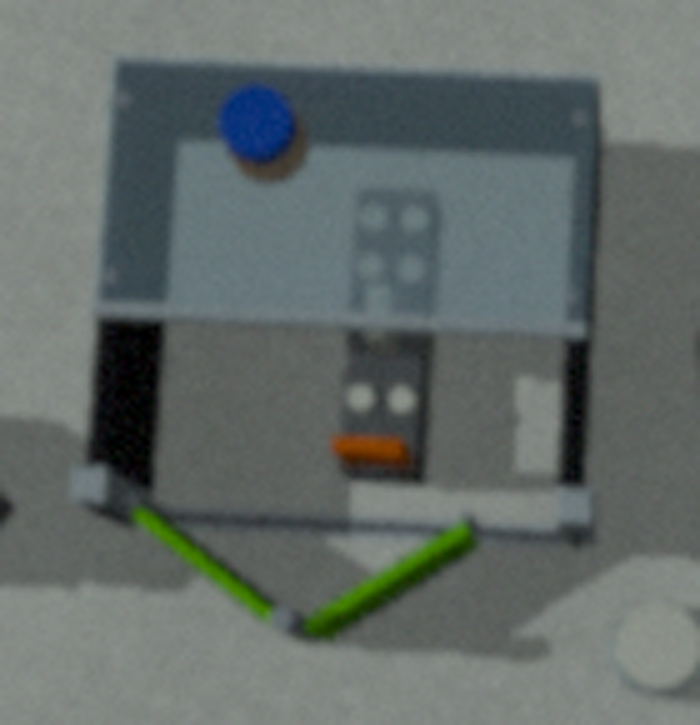

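View pics/top0_c270_120.png

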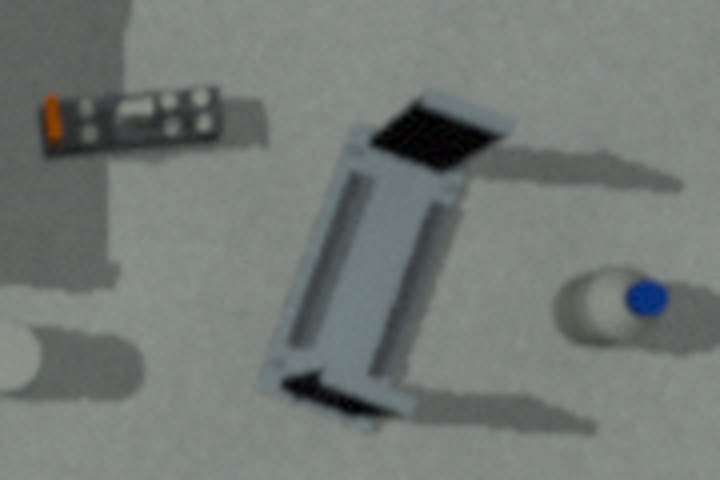

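View pics/scene0_c170_170.png

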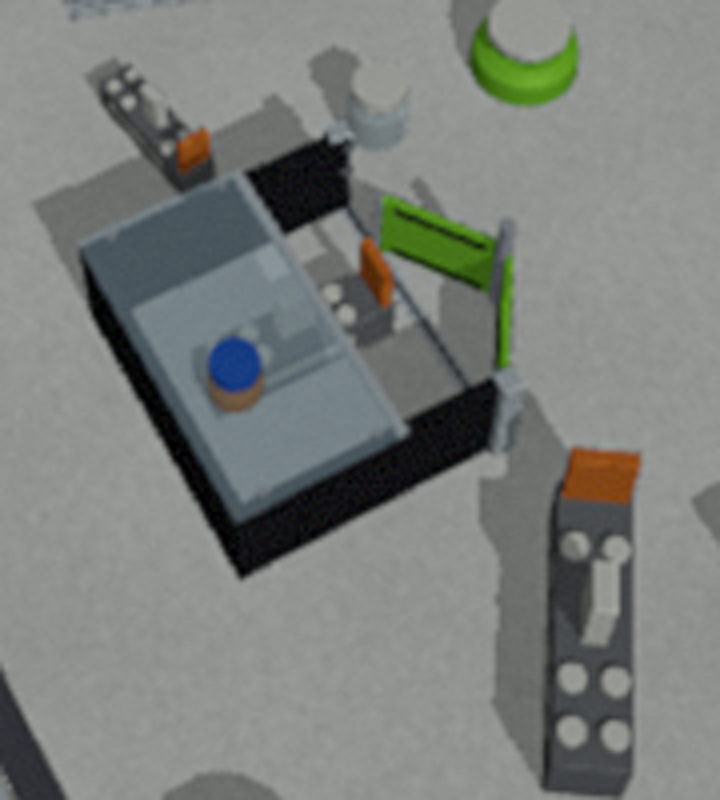

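```bash
python3 - <<'E'
from h import *
s=load('top0')
def c(n,x,y,z=None,o=(140,80),f=5):
    u,v=o[0]+x/f,o[1]+y/f; print(n,(round(u,1),round(v,1)),'depth',pt(s,u,v).round(4),'plane',None if z is None else pt(s,u,v,z).round(4))
c('roofFL',98,305,.120);c('roofFR',587,328,.120);c('roofBL',117,60,.12);c('roofBR',598,82,.12)
c('hinge',285,617,.125);c('postL',90,483,.112);c('postR',573,505,.112)
c('tabtopL',335,440,.1);c('tabtopR',405,448,.1);c('tab',370,440,.1)
c('boxR front bottom',425,480,.0);c('boxBackL',355,188,.05);c('boxBackR',440,190,.05);c('boxfrontR',425,470,.05)
c('pot',257,122,.17);c('jar',655,640,.075)
o=(270,120);f=4
c('cr far upr top L',430,95,.166,o,f);c('cr far upr top R',510,125,.166,o,f)
c('cr near upr top L',320,372,.166,o,f);c('cr near upr top R',408,405,.166,o,f)
c('floor mid',375,270,.008,o,f)
c('floor farL',365,172,.02,o,f);c('nearL',300,345,.02,o,f);c('farR',445,205,.02,o,f);c('nearR',380,372,.02,o,f)
c('bottle',647,298,.12,o,f)
c('shaker',268,265,.062,(0,0),1)
c('sm tab',52,120,None,o,f); c('sm end',218,112,None,o,f)
for n,u,v in(('big far',75,143),('big near',128,187)): c(n,u,v,None,(0,0),1)
E
```

```text
roofFL (159.6, 141.0) depth [0.6866 0.3325 0.1189] plane [0.6863 0.3322 0.12  ]
roofFR (257.4, 145.6) depth [0.6863 0.0616 0.0886] plane [0.6796 0.0608 0.12  ]
roofBL (163.4, 92.0) depth [0.8255 0.328  0.1223] plane [0.8263 0.3286 0.12  ]
roofBR (259.6, 96.4) depth [0.8191 0.0584 0.1202] plane [0.8192 0.0584 0.12  ]
hinge (197.0, 203.4) depth [0.5154 0.2201 0.1258] plane [0.5155 0.2202 0.125 ]
postL (158.0, 176.6) depth [0.5877 0.3335 0.1132] plane [0.5878 0.3338 0.112 ]
postR (254.6, 181.0) depth [0.5819 0.0659 0.1143] plane [0.5822 0.066  0.112 ]
tabtopL (207.0, 168.0) depth [0.6171 0.2007 0.0995] plane [0.617  0.2006 0.1   ]
tabtopR (221.0, 169.6) depth [0.6175 0.1643 0.0727] plane [0.6134 0.1612 0.1   ]
tab (214.0, 168.0) depth [0.617  0.1806 0.1028] plane [0.6175 0.1809 0.1   ]
boxR front bottom (225.0, 176.0) depth [6.091e-01 1.597e-01 5.000e-04] plane [0.6091 0.1597 0.    ]
boxBackL (211.0, 117.6) depth [0.7552 0.1917 0.1219] plane [0.7755 0.2021 0.05  ]
boxBackR (228.0, 118.0) depth [0.7549 0.1443 0.1227] plane [0.7754 0.1517 0.05  ]
boxfrontR (225.0, 174.0) depth [0.615  0.1
[... 735 characters left out ...]
 0.6554 -0.2476  0.02  ]
nearL (345.0, 206.2) depth [ 0.5258 -0.2023  0.0094] plane [ 0.5251 -0.2002  0.02  ]
farR (381.2, 171.2) depth [ 0.6335 -0.3096  0.0102] plane [ 0.632  -0.3068  0.02  ]
nearR (365.0, 213.0) depth [ 0.5073 -0.2618  0.0082] plane [ 0.5067 -0.259   0.02  ]
bottle (431.8, 194.5) depth [ 0.5563 -0.4144  0.1191] plane [ 0.5562 -0.414   0.12  ]
shaker (268.0, 265.0) depth [0.3509 0.0231 0.0632] plane [0.3508 0.0231 0.062 ]
sm tab (283.0, 150.0) depth [ 0.6771 -0.0115  0.0802] plane None
sm end (324.5, 148.0) depth [ 0.6946 -0.1354  0.0376] plane None
big far (75.0, 143.0) depth [0.6865 0.5944 0.0665] plane None
big near (128.0, 187.0) depth [0.5618 0.4326 0.0629] plane None
```

The cassettes in top0 are the large one (105,165), about 205 mm long, the bay one (217,150), about 168 mm, and the small one (303,150), about 126 mm. The bay one is middle-sized and matches 170 mm; the enlarged crop confirms it.

I'll start by turning the tool so the jaws run along bay x.

```bash
cat >> h.py <<'E'
def tool():
    st=read_state(); return st,R.from_rotvec(st['orientation'])
def to(target,xang=None):
    """shift (cm, tool axes) and turn (deg about tool z) needed from here"""
    st,r=tool(); d=r.inv().apply(np.array(target)-st['position'])*100
    x=r.apply([1,0,0]); a=np.degrees(np.arctan2(x[1],x[0]))
    print('t',round(st['time_s'],2),'pos',st['position'].round(4),'xang',round(a,2),'tilt z',r.apply([0,0,1]).round(3),'F',st['wrist_force'].round(2),'open',round(st['opening'],4))
    print('shift cm',d.round(2),'' if xang is None else 'turn about tool z %.2f'%(-(xang-a)))
E
python3 -m jog '[1,0,0,0,0,0,-8.3, 1,0,0,0,0,0,-8.3, 1,0,0,0,0,0,-8.3, 1,0,0,0,0,0,-8.3, 1,0,0,0,0,0,-8.3, 1,0,0,0,0,0,-8.3, 1,0,0,0,0,0,-8.3, 1,0,0,0,0,0,-8.3]'
python3 -c "
from h import *
to([.50,.155,.23],-1.5)"
```

```text
time_s: 0.95
position: [0.2332, -0.5776, 0.228]
orientation: [-3.136, -0.015, 0.004]
wrist_force: [0.1, -0.2, -0.0]
opening: 0.0003
t 0.95 pos [ 0.2332 -0.5776  0.228 ] xang 0.55 tilt z [-0.002  0.006 -1.   ] F [ 0.12 -0.16 -0.05] open 0.0003
shift cm [ 27.38 -73.     0.16] turn about tool z 2.05
```

```bash

python3 -m jog '[1,1.7,-4.5,0,0,0,0, 1,1.7,-4.5,0,0,0,0, 1,1.7,-4.5,0,0,0,0, 1,1.7,-4.5,0,0,0,0, 1,1.7,-4.5,0,0,0,0, 1,1.7,-4.5,0,0,0,0, 1,1.7,-4.5,0,0,0,0, 1,1.7,-4.5,0,0,0,0, 1,1.7,-4.5,0,0,0,0, 1,1.7,-4.5,0,0,0,0]'
python3 -c "
from h import *
to([.50,.155,.23],-1.5)"
```

```text
time_s: 1.95
position: [0.3986, -0.1138, 0.2281]
orientation: [-3.137, -0.011, 0.001]
wrist_force: [0.6, -0.6, -1.0]
opening: 0.0001
t 1.95 pos [ 0.3986 -0.1138  0.2281] xang 0.42 tilt z [-0.001  0.005 -1.   ] F [ 0.62 -0.58 -1.04] open 0.0001
shift cm [ 10.33 -26.8   -0.08] turn about tool z 1.92
```

```bash

python3 -m jog '[1,1.6,-4.2,0,0,0,1.9, 1,1.6,-4.2,0,0,0,0, 1,1.6,-4.2,0,0,0,0, 1,1.6,-4.2,0,0,0,0, 1,1.6,-4.2,0,0,0,0, 1,1.6,-4.2,0,0,0,0, 1,0.7,-2,0,0,0,0, 1,0,0,0,0,0,0]'
python3 - <<'E'
from h import *
to([.50,.165,.1],-1.5)
s=take('wrist','w1')
cv2.imwrite('pics/w1b.png',cv2.resize(s['pixels'],(768,576)))
E
```

```text
time_s: 2.75
position: [0.5102, 0.1743, 0.2294]
orientation: [-3.136, 0.032, -0.003]
wrist_force: [-0.3, 0.4, -0.7]
opening: 0.0
t 2.75 pos [0.5102 0.1743 0.2294] xang -1.18 tilt z [ 0.002  0.005 -1.   ] F [-0.25  0.37 -0.7 ] open 0.0
shift cm [-1.02  1.02 12.93] turn about tool z 0.32
```

View pics/w1b.png

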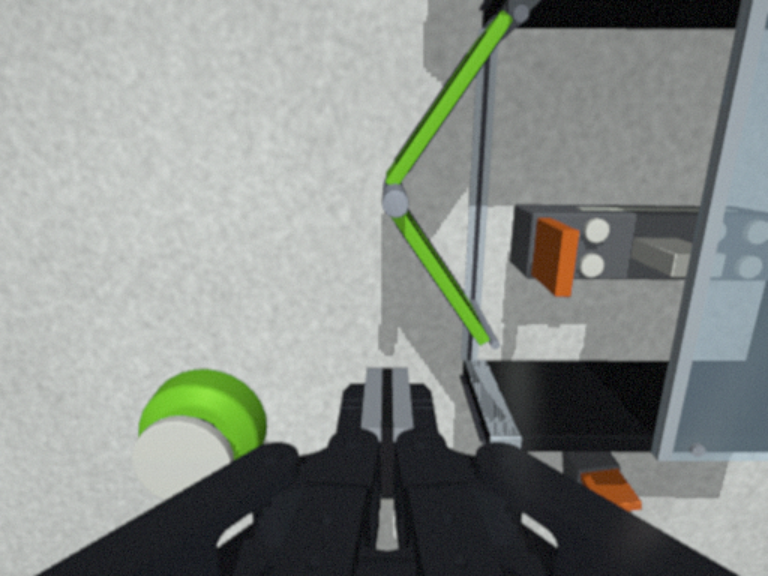

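```bash
python3 - <<'E'
from h import *
s=load('w1'); print(s['pose'][:3].round(3))
print('hinge',pt(s,263.3,134),pt(s,263.3,134.5,.125))
crop('w1',320,120,512,210,4)
E
```

```text
[[ 1.    -0.02  -0.007  0.512]
 [-0.022 -0.952 -0.307  0.255]
 [-0.     0.307 -0.952  0.373]]
hinge [0.51528403 0.22617139 0.12432613] [0.51526796 0.22587309 0.125     ]
```

View pics/w1_c320_120.png

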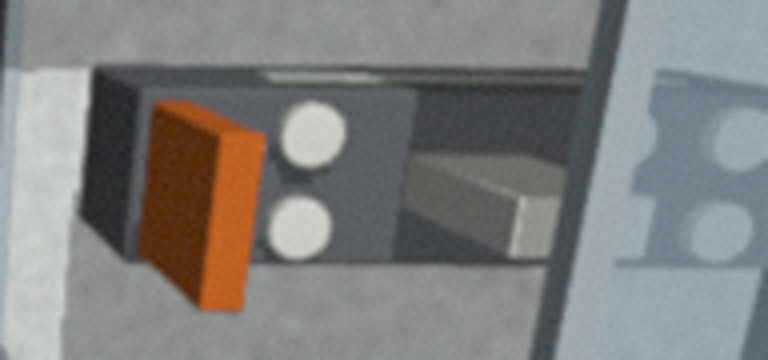

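```bash
python3 - <<'E'
from h import *
s=load('w1')
q=lambda x,y,z:pt(s,320+x/4,120+y/4,z)
c=[q(*p,.1) for p in((218,129),(265,136),(243,310),(200,310))]
for p in c: print(p.round(4))
print('tabc',np.mean(c,0).round(4)); m1=(c[0]+c[1])/2;m2=(c[2]+c[3])/2; d=m1-m2; print('w',np.linalg.norm(d),'yaw',np.degrees(np.arctan2(d[1],d[0]))-90)
f1,f2=q(146,85,.05),q(128,260,.05); print('front',f1,f2); 
g1=q(545,264,.05); print('near edge',g1, np.degrees(np.arctan2(*(g1-f2)[[1,0]])))
g=q(560,205,.1); print('grip top',q(515,195,.1),q(565,165,.1))
E
```

```text
[0.6104 0.2059 0.1   ]
[0.6205 0.2042 0.1   ]
[0.6196 0.1651 0.1   ]
[0.61   0.1653 0.1   ]
tabc [0.6151 0.1851 0.1   ]
w 0.039840501912562686 yaw -0.9356153346018345
front [0.60946527 0.20837939 0.05      ] [0.60808265 0.16301042 0.05      ]
near edge [0.7170353  0.15957955 0.05      ] -1.8036232562574177
grip top [0.67607434 0.19010952 0.1       ] [0.68577791 0.19649807 0.1       ]
```

```bash

python3 -m jog '[1,0,0,4.5,0,0,0, 1,0,0,4.5,0,0,0, 1,0,0,3,0,0,0, 1,0,0,1,0,0,0, 1,0,0,0,0,0,0]' 40
python3 -c "
from h import *
to([.511,.20,.1],-1.5)"
```

```text
time_s: 3.3
position: [0.5092, 0.1685, 0.0974]
orientation: [-3.137, 0.036, -0.005]
wrist_force: [1.0, -0.0, 0.5]
opening: -0.0007
t 3.3 pos [0.5092 0.1685 0.0974] xang -1.33 tilt z [ 0.003  0.004 -1.   ] F [ 0.99 -0.01  0.46] open -0.0007
shift cm [ 0.11 -3.16 -0.24] turn about tool z 0.17
```

```bash

python3 -m jog '[1,0,-1.5,0,0,0,0, 1,0,-1.5,0,0,0,0, 1,-0.5,-1,0,0,0,0, 1,-0.6,-1,0,0,0,0, 1,-0.6,-1,0,0,0,0, 1,-0.5,-1,0,0,0,0, 1,-0.4,-1,0,0,0,0]'
python3 - <<'E'
from h import *
to([.475,.29,.098],-1.5)
take('wrist','w2');
E
```

```text
time_s: 4.0
position: [0.473, 0.2455, 0.101]
orientation: [3.128, -0.033, -0.025]
wrist_force: [-3.5, -4.1, -0.6]
opening: -0.0003
t 4.0 pos [0.473  0.2455 0.101 ] xang -1.23 tilt z [-0.016 -0.013 -1.   ] F [-3.5  -4.06 -0.56] open -0.0003
shift cm [ 0.11 -4.46  0.24] turn about tool z 0.27
```

View pics/w2.png

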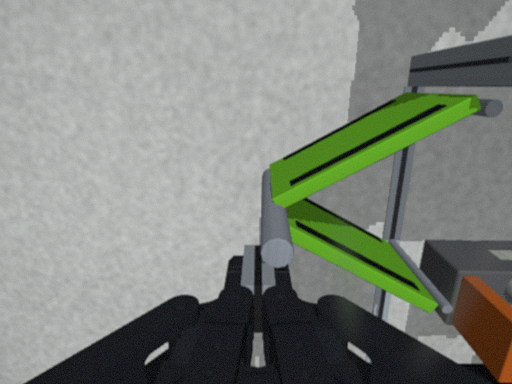

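```bash

python3 -m jog '[1,0.3,-1,0,0,0,0, 1,0.1,-1,0,0,0,0, 1,0,-1,0,0,0,0, 1,0,-0.7,0,0,0,0]'
python3 - <<'E'
from h import *
to([.475,.29,.098],-1.5)
take('wrist','w3');
E
```

```text
time_s: 4.45
position: [0.4773, 0.2883, 0.1031]
orientation: [3.13, -0.029, -0.021]
wrist_force: [-0.4, -0.7, -0.5]
opening: 0.0001
t 4.45 pos [0.4773 0.2883 0.1031] xang -1.06 tilt z [-0.013 -0.011 -1.   ] F [-0.38 -0.67 -0.45] open 0.0001
shift cm [-0.23 -0.18  0.51] turn about tool z 0.44
```

View pics/w3.png

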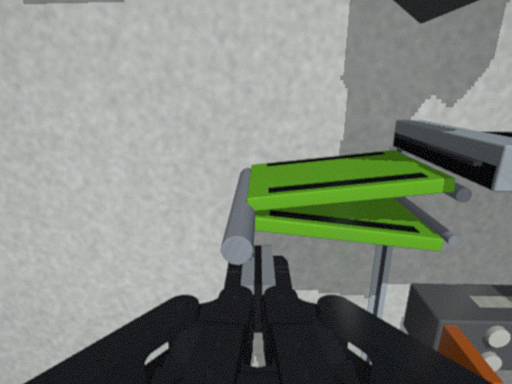

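```bash

python3 -m jog '[1,-0.4,-0.3,0.3,0,0,0, 1,0,-0.4,0,0,0,0, 1,0,-0.3,0,0,0,0]'
python3 -m jog '[1,0,-0.3,0,0,0,0]'
python3 - <<'E'
from h import *
to([.475,.29,.098],-1.5)
take('wrist','w4');
E
```

```text
time_s: 4.8
position: [0.4746, 0.2933, 0.1006]
orientation: [3.119, -0.021, -0.017]
wrist_force: [3.1, -20.6, 11.4]
opening: 0.0001
time_s: 4.9
position: [0.4747, 0.2931, 0.1007]
orientation: [3.114, -0.019, -0.018]
wrist_force: [2.4, -17.3, 9.5]
opening: 0.0001
t 4.9 pos [0.4747 0.2931 0.1007] xang -0.72 tilt z [-0.012 -0.028 -1.   ] F [  2.41 -17.31   9.55] open 0.0001
shift cm [0.04 0.3  0.28] turn about tool z 0.78
```

View pics/w4.png

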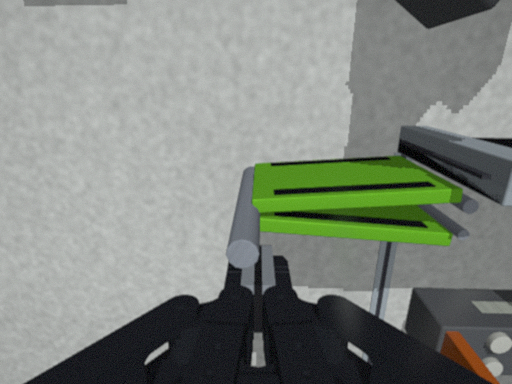

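```bash
cat >> h.py <<'E'
def rot(xang):
    st,r=tool(); a=np.radians(xang); x=[np.cos(a),np.sin(a),0]; z=np.array([0,0,-1.]); y=np.cross(z,x)
    print('turn deg',np.degrees((r.inv()*R.from_matrix(np.c_[x,y,z])).as_rotvec()).round(2))
E
python3 -m jog '[1,0,2,0,0,0,0, 1,0,3,-1,0,0,0, 1,0.5,2,-3,0,0,0, 1,1,2,-4,0,0,0,1,0,0,0,0,0,0]'
python3 - <<'E'
from h import *
to([.6155,.184,.17],-1.5);rot(-1.5)
s=take('top','t1'); crop('t1',140,80,280,225,4)
E
```

```text
time_s: 5.45
position: [0.4892, 0.202, 0.1841]
orientation: [3.113, -0.02, -0.019]
wrist_force: [0.8, 1.0, 0.3]
opening: -0.0
t 5.45 pos [0.4892 0.202  0.1841] xang -0.75 tilt z [-0.012 -0.029 -1.   ] F [0.81 0.96 0.34] open -0.0
shift cm [12.67  1.59  1.3 ] turn about tool z 0.75
turn deg [1.65 0.68 0.76]
```

View pics/t1_c140_80.png

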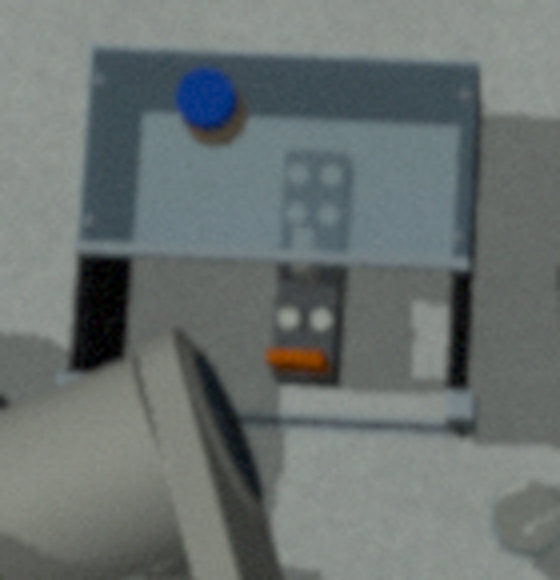

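```bash

python3 -m jog '[0.5,3.2,0.4,0,1.65,0.7,0.75, 0.5,3.2,0.4,0,0,0,0, 0.5,3.2,0.4,0,0,0,0, 0.5,2.5,0.4,0,0,0,0, 0.5,0.5,0,0,0,0,0, 0.5,0,0,0,0,0,0]'
python3 - <<'E'
from h import *
to([.6155,.184,.062],-1.5);rot(-1.5)
s=take('wrist','w5')
E
```

```text
time_s: 6.1
position: [0.6124, 0.1851, 0.1736]
orientation: [-3.141, 0.042, 0.015]
wrist_force: [0.1, -0.1, 0.1]
opening: 0.0429
t 6.1 pos [0.6124 0.1851 0.1736] xang -1.53 tilt z [-0.009  0.001 -1.   ] F [ 0.08 -0.07  0.1 ] open 0.0429
shift cm [ 0.42  0.11 11.16] turn about tool z -0.03
turn deg [-0.02  0.54 -0.03]
```

View pics/w5.png

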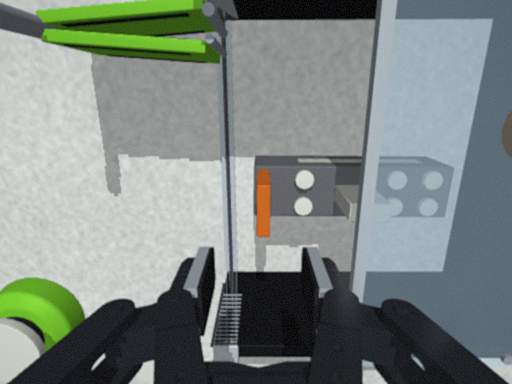

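```bash
python3 - <<'E'
from h import *
s=load('w5'); crop('w5',240,140,400,250,5)
for p in((257.5,181,.1),(270.5,181,.1),(257.5,236,.1),(270.5,236,.1)): print(pt(s,*p).round(4))
E
python3 -m jog '[0.5,0.3,0,4,0,0.5,0, 0.5,0,0,3.5,0,0,0, 0.5,0,0,2,0,0,0, 0.5,0,0,1,0,0,0, 0.5,0,0,0,0,0,0]'
python3 - <<'E'
from h import *
to([.6155,.184,.062],-1.5);rot(-1.5)
s=take('wrist','w6')
E
```

```text
[0.6118 0.208  0.1   ]
[0.6209 0.2077 0.1   ]
[0.6106 0.1659 0.1   ]
[0.6202 0.1657 0.1   ]
time_s: 6.65
position: [0.6084, 0.1878, 0.0653]
orientation: [-3.141, 0.037, 0.005]
wrist_force: [-0.9, -0.2, -0.2]
opening: 0.0428
t 6.65 pos [0.6084 0.1878 0.0653] xang -1.36 tilt z [-0.003  0.001 -1.   ] F [-0.86 -0.25 -0.23] open 0.0428
shift cm [0.72 0.36 0.33] turn about tool z 0.14
turn deg [-0.04  0.17  0.14]
```

View pics/w6.png

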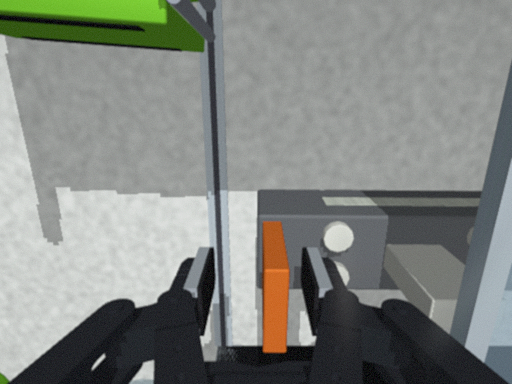

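```bash

python3 -m jog '[0.5,0.8,0.2,0.3,0,0.2,0.1, 0.5,0,0,0,0,0,0]'
python3 -c "
from h import *
to([.6155,.184,.062],-1.5)"
python3 -m jog '[1,0,0,0,0,0,0, 1,0,0,0,0,0,0, 1,0,0,0,0,0,0, 1,0,0,0,0,0,0, 1,0,0,0,0,0,0]' 60
python3 -c "
from h import *
to([.4755,.1875,.062],-1.5);rot(-1.5)"
```

```text
time_s: 6.9
position: [0.6184, 0.1864, 0.0653]
orientation: [-3.139, 0.039, -0.008]
wrist_force: [0.3, -0.3, 0.3]
opening: 0.0426
t 6.9 pos [0.6184 0.1864 0.0653] xang -1.43 tilt z [ 0.005  0.002 -1.   ] F [ 0.26 -0.26  0.32] open 0.0426
shift cm [-0.28  0.25  0.33] turn about tool z 0.07
time_s: 7.4
position: [0.6193, 0.1864, 0.0673]
orientation: [-3.138, 0.041, -0.011]
wrist_force: [0.9, 0.7, -0.8]
opening: 0.0092
t 7.4 pos [0.6193 0.1864 0.0673] xang -1.48 tilt z [ 0.007  0.003 -1.   ] F [ 0.86  0.71 -0.84] open 0.0092
shift cm [-14.38   0.26   0.43] turn about tool z 0.02
turn deg [-0.17 -0.39  0.02]
```

```bash

python3 -m jog '[1,-1,0,0,0,0,0, 1,-1.5,0,0,0,0,0, 1,-2,0,0,0,0,0, 1,-2,0,0,0,0,0, 1,-2,0,0,0,0,0]'
python3 -c "
from h import *
to([.4755,.1875,.066],-1.5);rot(-1.5)"
```

```text
time_s: 7.9
position: [0.5339, 0.1889, 0.0673]
orientation: [-3.137, 0.042, -0.021]
wrist_force: [2.7, -0.7, 0.3]
opening: 0.0093
t 7.9 pos [0.5339 0.1889 0.0673] xang -1.53 tilt z [ 0.013  0.004 -1.   ] F [ 2.67 -0.7   0.28] open 0.0093
shift cm [-5.84  0.3   0.05] turn about tool z -0.03
turn deg [-0.26 -0.77 -0.03]
```

```bash

python3 -m jog '[1,-1.8,0,0,0,0,0, 1,-1.8,0,0,0,0,0, 1,-1.5,0,0,0,0,0, 1,-0.8,0,0,0,0,0,1,0,0,0,0,0,0, 0.5,0,0,0,0,0,0, 0.5,0,0,0,0,0,0, 0.5,0,0,0,0,0,0, 0.5,0,0,0,0,0,0]'
python3 -c "
from h import *
to([.4755,.1875,.066],-1.5);rot(-1.5)"
```

```text
time_s: 8.8
position: [0.4707, 0.1906, 0.0679]
orientation: [-3.136, 0.04, -0.026]
wrist_force: [-0.4, 0.1, 0.2]
opening: 0.0427
t 8.8 pos [0.4707 0.1906 0.0679] xang -1.47 tilt z [ 0.017  0.005 -1.   ] F [-0.37  0.09  0.18] open 0.0427
shift cm [0.49 0.3  0.2 ] turn about tool z 0.03
turn deg [-0.33 -0.96  0.04]
```

```bash

python3 -m jog '[0.5,0,0,-2,0,0,0, 0.5,0,0,-4,0,0,0, 0.5,0,0,-4,-0.3,-1,0, 0.5,0,0,-4,0,0,0, 0.5,0,0,0,0,0,0]'
python3 - <<'E'
from h import *
to([.548,.188,.2],-1.5)
print(read_state()['q'])
s=take('wrist','w7')
cv2.imwrite('pics/w7b.png',cv2.resize(s['pixels'],(768,576)))
s=take('top','t2'); crop('t2',140,80,280,225,4)
E
```

```text
time_s: 9.3
position: [0.4697, 0.1896, 0.2117]
orientation: [3.14, -0.042, -0.007]
wrist_force: [1.0, 0.4, -0.9]
opening: 0.0427
t 9.3 pos [0.4697 0.1896 0.2117] xang -1.52 tilt z [-0.004 -0.001 -1.   ] F [ 0.98  0.39 -0.86] open 0.0427
shift cm [ 7.83 -0.05  1.14] turn about tool z -0.02
[3.80184134e-01 1.92595406e-01 1.90020725e+00 7.47271686e-04
 1.05321491e+00 4.06402273e-01]
```

View pics/w7b.png

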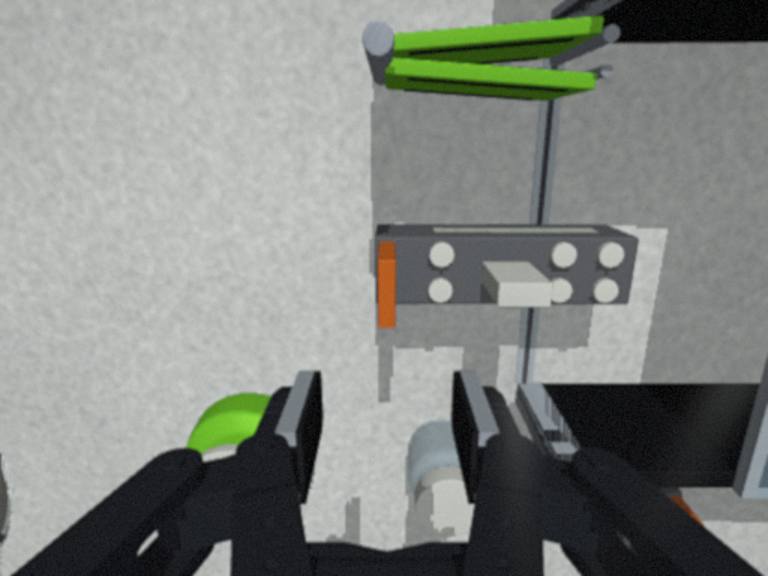

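View pics/t2_c140_80.png

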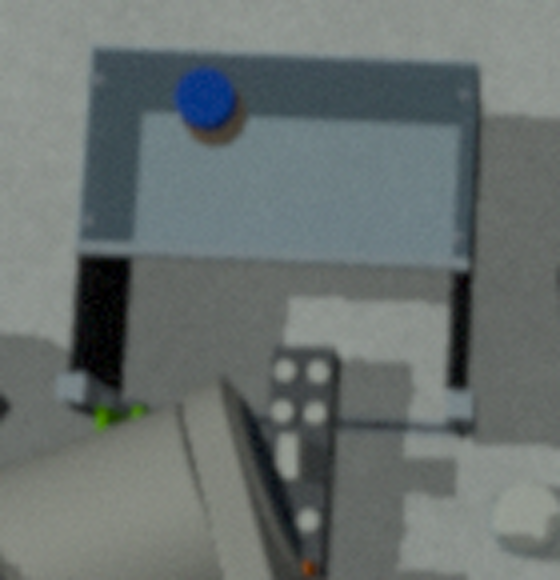

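```bash
python3 - <<'E'
from h import *
crop('w7',240,130,440,230,4)
s=load('w7'); print('hinge',pt(s,252,27,.125))
E
```

```text
hinge [0.4685542  0.31104793 0.125     ]
```

View pics/w7_c240_130.png

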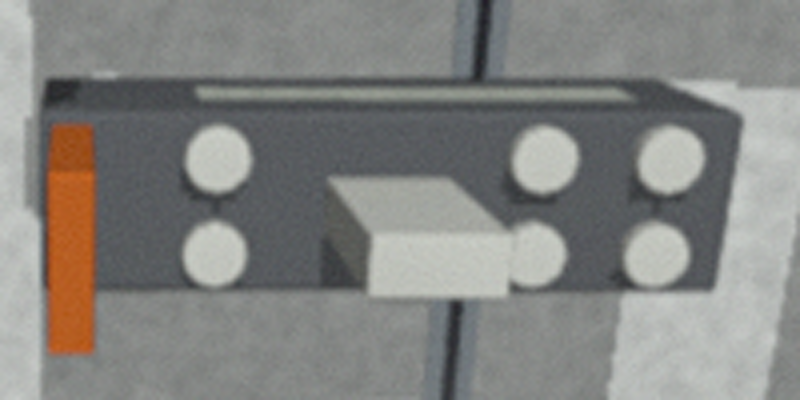

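```bash
python3 -m jog '[0.5,0,0,0,0,0,-8.2, 0.5,0,0,0,0,0,-8.2, 0.5,0,0,0,0,0,-8.2, 0.5,0,0,0,0,0,-8.2, 0.5,0,0,0,0,0,-8.2, 0.5,0,0,0,0,0,-8.2, 0.5,0,0,0,0,0,-8.2, 0.5,0,0,0,0,0,-8.2, 0.5,0,0,0,0,0,-8.2, 0.5,0,0,0,0,0,-8.2]'
```

```text
time_s: 10.4
position: [0.4579, 0.1842, 0.1888]
orientation: [-2.331, -2.084, 0.058]
wrist_force: [-0.7, -0.1, -0.3]
opening: 0.0427
```

```bash
python3 - <<'E'
from h import *
s=load('w7'); q=lambda x,y,z:pt(s,240+x/4,130+y/4,z)
c=[q(*p,.1) for p in((370,232),(505,233),(508,297),(368,297))]
print(np.round(c,4)); g=np.mean(c,0); print('grip',g)
t=np.mean([q(*p,.1) for p in((49,170),(95,170),(95,352),(48,352))],0); print('tab',t,np.linalg.norm(g-t), np.degrees(np.arctan2(*(g-t)[[1,0]])))
print('box z.05',q(45,120,.05),q(740,118,.05),q(45,288,.05),q(715,290,.05))
to([g[0],g[1],.17],88.);rot(88.)
E
```

```text
[[0.5307 0.1945 0.1   ]
 [0.5585 0.1935 0.1   ]
 [0.5602 0.1795 0.1   ]
 [0.5309 0.1802 0.1   ]]
grip [0.54507279 0.18691552 0.1       ]
tab [0.46891774 0.18927206 0.1       ] 0.07619150488312301 -1.7723932487406098
box z.05 [0.46276807 0.20950243 0.05      ] [0.62934053 0.20562109 0.05      ] [0.46132752 0.16678389 0.05      ] [0.62900441 0.16200022 0.05      ]
t 10.4 pos [0.4579 0.1842 0.1888] xang 83.61 tilt z [-0.037 -0.014 -0.999] F [-0.7  -0.14 -0.34] open 0.0427
shift cm [1.27 8.69 1.55] turn about tool z -4.39
turn deg [-2.06  0.97 -4.41]
```

```bash
python3 -m jog '[0.5,0.3,3,0,-2,1,-4.6, 0.5,0.3,3,0,0,0,0, 0.5,0,2.7,0,0,0,0, 0.5,0,0,0,0,0,0]'
python3 - <<'E'
from h import *
to([.5455,.187,.063],88.3);rot(88.3)
s=take('wrist','w8')
cv2.imwrite('pics/w8b.png',cv2.resize(s['pixels'],(768,576)))
E
```

```text
time_s: 10.8
position: [0.5431, 0.1838, 0.1788]
orientation: [-2.241, -2.193, 0.016]
wrist_force: [0.1, 0.3, 0.5]
opening: 0.0425
t 10.8 pos [0.5431 0.1838 0.1788] xang 88.77 tilt z [-0.012 -0.003 -1.   ] F [0.11 0.32 0.5 ] open 0.0425
shift cm [ 0.36  0.36 11.58] turn about tool z 0.47
turn deg [-0.66  0.19  0.47]
```

View pics/w8b.png

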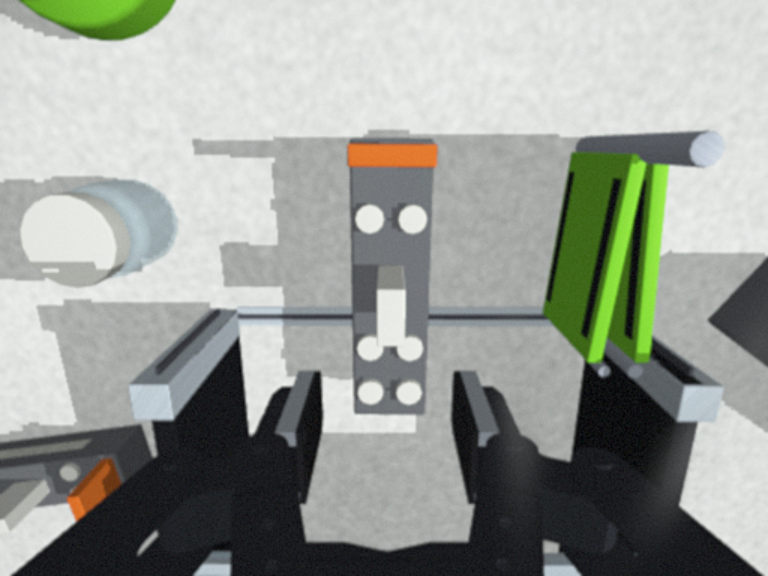

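```bash
python3 -m jog '[0.5,0.3,0.2,4,-0.6,0.2,0.4, 0.5,0,0.1,4,0,0,0, 0.5,0,0,2.5,0,0,0, 0.5,0,0,1,0,0,0, 0.5,0,0,0,0,0,0]'
python3 - <<'E'
from h import *
s=load('w8'); print(pt(s,391/1.5,318/1.5,.1), pt(s,392/1.5,155/1.5,.1))
to([.5455,.187,.063],88.3);rot(88.3)
E
```

```text
time_s: 11.35
position: [0.5366, 0.1851, 0.0556]
orientation: [-2.25, -2.184, 0.016]
wrist_force: [0.4, -0.2, 0.5]
opening: 0.0426
[0.54550445 0.18704403 0.1       ] [0.46859079 0.18899375 0.1       ]
t 11.35 pos [0.5366 0.1851 0.0556] xang 88.31 tilt z [-0.012 -0.003 -1.   ] F [ 0.37 -0.17  0.46] open 0.0426
shift cm [ 0.21  0.87 -0.76] turn about tool z 0.01
turn deg [-0.67  0.17  0.01]
```

```bash
python3 -m jog '[0.5,0.2,0.9,-0.7,-0.7,0.2,0, 0.5,0,0,0,0,0,0]'
python3 -c "
from h import *
to([.5455,.187,.063],88.3);rot(88.3)"
```

```text
time_s: 11.55
position: [0.5464, 0.1872, 0.0641]
orientation: [2.253, 2.188, 0.003]
wrist_force: [0.5, 0.1, -0.0]
opening: 0.0428
t 11.55 pos [0.5464 0.1872 0.0641] xang 88.32 tilt z [ 0.002  0.001 -1.   ] F [ 0.47  0.09 -0.03] open 0.0428
shift cm [-0.03 -0.09  0.11] turn about tool z 0.02
turn deg [ 0.11 -0.05  0.02]
```

```bash
python3 -m jog '[1,0,0,0,0,0,0, 1,0,0,0,0,0,0, 1,0,0,0,0,0,0, 1,0,0,0,0,0,0, 1,0,0,0,0,0,0]' 80
python3 -m jog '[1,0,0,-1,0,0,0, 1,0,0,-3,0,0,0, 1,0,0,-4,0,0,0, 1,0,0,-4,0,0,0, 1,0,0,-4,0,0,0, 1,0,0,-4,0,0,0, 1,0,0,0,0,0,0]'
python3 - <<'E'
from h import *
to([.58,-.25,.26],69.5);rot(88.3)
take('wrist','w9');take('scene','s9')
E
```

```text
time_s: 12.05
position: [0.5479, 0.1876, 0.0674]
orientation: [2.252, 2.187, 0.01]
wrist_force: [0.8, 0.9, -4.2]
opening: 0.0128
time_s: 12.75
position: [0.5444, 0.1865, 0.2762]
orientation: [2.254, 2.188, 0.002]
wrist_force: [1.6, 0.0, -3.4]
opening: 0.0126
t 12.75 pos [0.5444 0.1865 0.2762] xang 88.31 tilt z [ 0.001  0.001 -1.   ] F [ 1.59  0.03 -3.35] open 0.0126
shift cm [-43.52   4.85   1.6 ] turn about tool z 18.81
turn deg [ 0.05 -0.04  0.01]
```

View pics/w9.png

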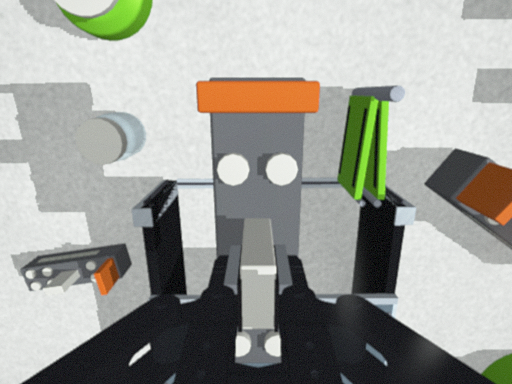

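View pics/s9.png

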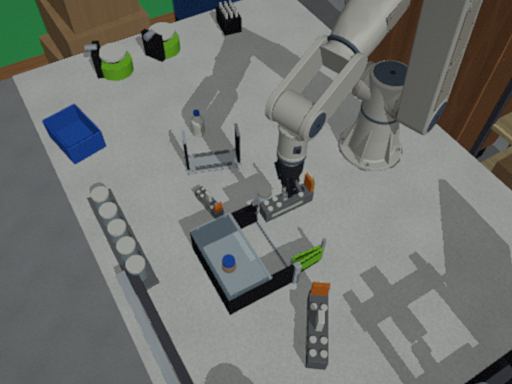

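```bash
python3 - <<'E'
from h import *
crop('top0',328,138,408,228,8)
crop('scene0',172,112,252,182,8)
E
```

```text
(no output)
```

View pics/top0_c328_138.png

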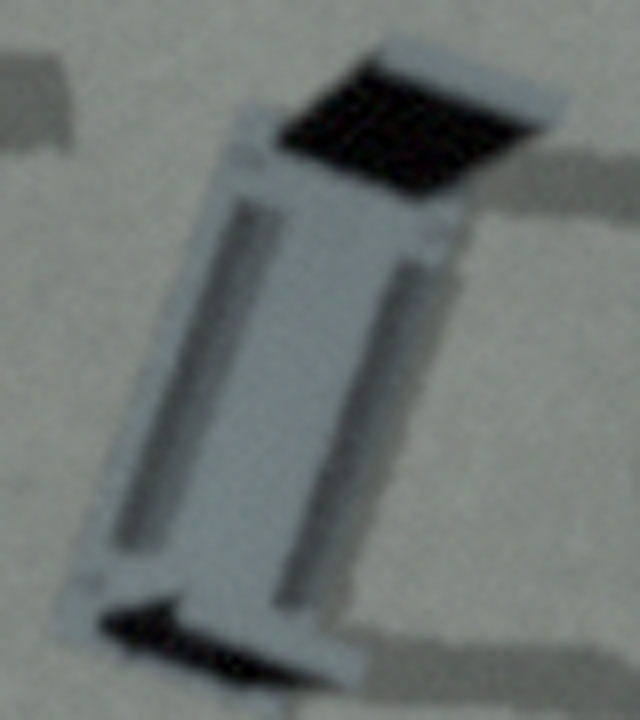

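View pics/scene0_c172_112.png

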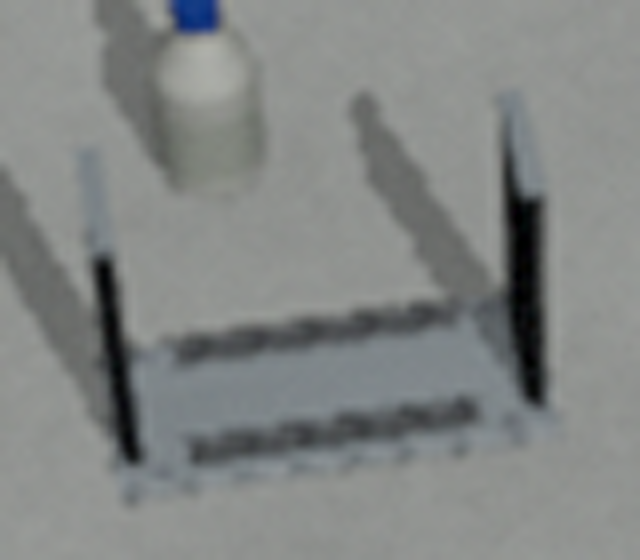

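```bash
python3 - <<'E'
from h import *
from scipy.optimize import least_squares
s=load('top0')
obs=[((368,62),(.093,.03,.166)),((548,130),(.093,-.03,.166)),((277,147),(.093,.03,.008)),((419,198),(.093,-.03,.008)),((183,588),(-.093,.03,.166)),((370,656),(-.093,-.03,.166))]
for (x,y),m in obs: print(m,pt(s,328+x/8,138+y/8,m[2]).round(4))
def W(p,m): c,n=np.cos(p[2]),np.sin(p[2]); return np.array([p[0]+c*m[0]-n*m[1],p[1]+n*m[0]+c*m[1],m[2]])
f=lambda p:np.concatenate([proj(s,W(p,m))-(328+o[0]/8,138+o[1]/8) for o,m in obs])
r=least_squares(f,[.58,-.25,-.36]); print(r.x,np.degrees(r.x[2]),f(r.x).round(2))
# overlay
im=cv2.resize(s['pixels'][138:228,328:408],None,fx=8,fy=8,interpolation=cv2.INTER_CUBIC)
P=lambda m:tuple(((proj(s,W(r.x,m))-(328,138))*8).astype(int).tolist())
for a,b in [((.093,.03,.166),(.093,-.03,.166)),((.093,.03,.008),(.093,-.03,.008)),((-.093,.03,.166),(-.093,-.03,.166)),((-.093,.028,.02),(.093,.028,.02)),((-.093,-.028,.02),(.093,-.028,.02)),((-.093,-.03,.008),(-.093,.03,.008))]:
    cv2.line(im,P(a),P(b),(0,0,255),1)
cv2.imwrite('pics/ov.png',im)
E
```

```text
(0.093, 0.03, 0.166) [ 0.6765 -0.2467  0.166 ]
(0.093, -0.03, 0.166) [ 0.6552 -0.3052  0.166 ]
(0.093, 0.03, 0.008) [ 0.6778 -0.2545  0.008 ]
(0.093, -0.03, 0.008) [ 0.6597 -0.3077  0.008 ]
(-0.093, 0.03, 0.166) [ 0.5021 -0.187   0.166 ]
(-0.093, -0.03, 0.166) [ 0.4817 -0.2472  0.166 ]
[ 0.57944914 -0.2476169  -0.33543239] -19.218860399407994 [ 1.24 -0.23  0.5  -0.82 -1.53  0.19 -0.37  0.74  0.64  0.25 -0.72 -0.02]
```

View pics/ov.png

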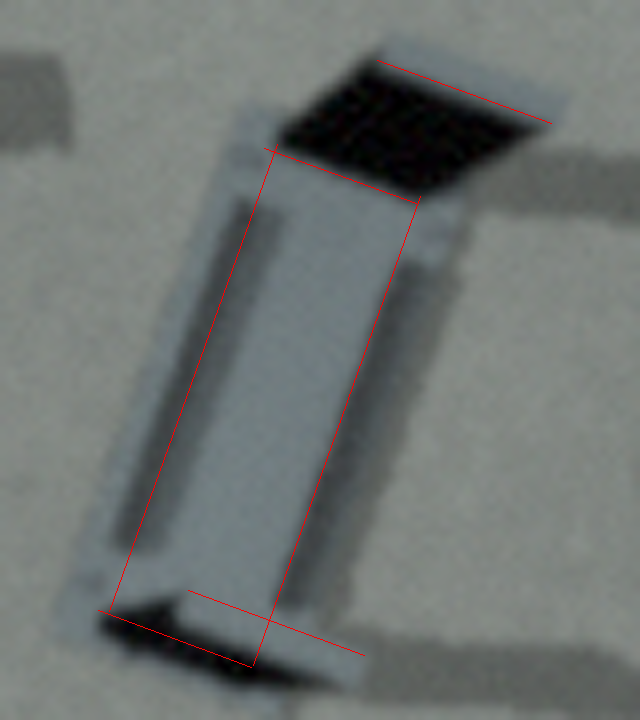

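```bash
python3 -m jog '[1,-4,0.5,0,0,0,6, 1,-4.5,0.5,0,0,0,6, 1,-4.5,0.5,0,0,0,5.5, 1,-4.5,0.5,0,0,0,0, 1,-4.5,0.5,0,0,0,0, 1,-2,0,0,0,0,0, 1,0,0,0,0,0,0]'
python3 - <<'E'
from h import *
to([.5794,-.2476,.27],70.8);rot(70.8)
s=take('wrist','w10')
cv2.imwrite('pics/w10b.png',cv2.resize(s['pixels'],(768,576)))
E
```

```text
time_s: 13.55
position: [0.501, -0.0587, 0.2574]
orientation: [-2.556, -1.8, 0.039]
wrist_force: [-0.9, 0.4, -2.9]
opening: 0.0132
t 13.55 pos [ 0.501  -0.0587  0.2574] xang 70.3 tilt z [-0.029 -0.002 -1.   ] F [-0.93  0.35 -2.94] open 0.0132
shift cm [-15.15  13.71  -1.45] turn about tool z -0.50
turn deg [-1.54  0.67 -0.5 ]
```

View pics/w10b.png

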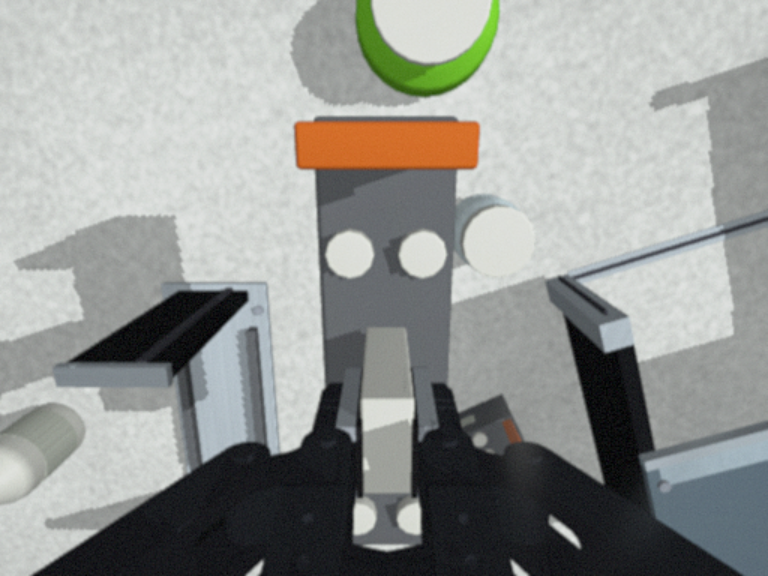

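```bash
python3 - <<'E'
from h import *
crop('w10',30,170,190,320,5)
print(load('w10')['pose'].round(3))
E
```

```text
[[ 0.338  0.903  0.265  0.43 ]
 [ 0.941 -0.321 -0.107 -0.03 ]
 [-0.011  0.285 -0.958  0.402]
 [ 0.     0.     0.     1.   ]]
```

View pics/w10_c30_170.png

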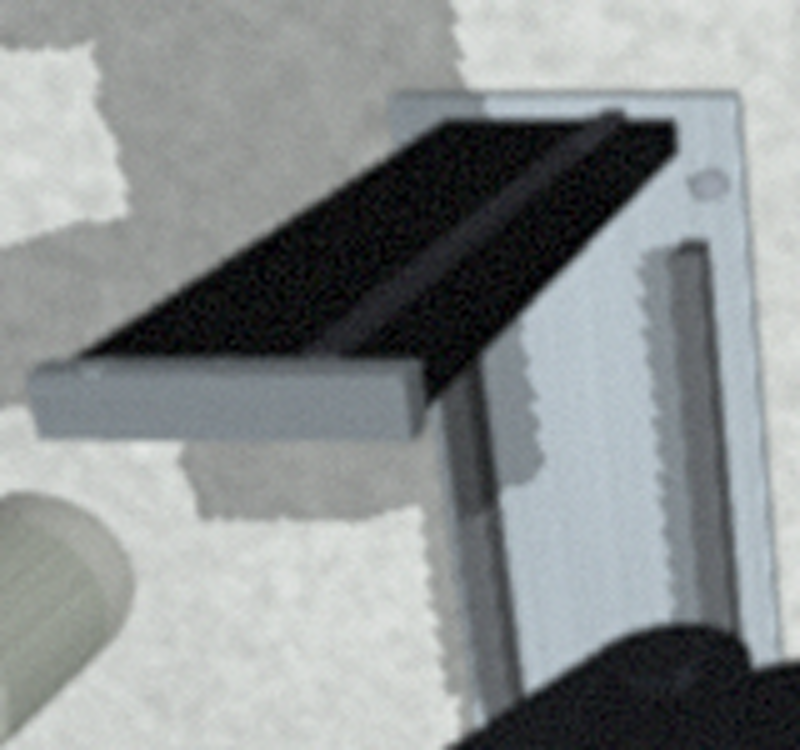

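```bash
python3 - <<'E'
from h import *
from scipy.optimize import least_squares
s=load('w10'); q=lambda x,y,z:pt(s,30+x/5,170+y/5,z)
A=np.array
r1,r2=q(672,265,.02),q(703,615,.02); l1,l2=q(497,515,.008),q(522,690,.008)
print('Rlip',r1,r2,np.degrees(np.arctan2(*(r2-r1)[[1,0]]))); print('Llip',l1,l2,np.degrees(np.arctan2(*(l2-l1)[[1,0]])))
u1,u2,u3,u4=q(38,438,.166),q(412,438,.166),q(28,368,.166),q(422,362,.166); print('top',u1,u2,u3,u4)
d=u2-u1; print(np.linalg.norm(d),np.degrees(np.arctan2(d[1],d[0]))-90); d=u4-u3; print(np.linalg.norm(d),np.degrees(np.arctan2(d[1],d[0]))-90)
for x,y in((200,400),(350,400)): print('depth',pt(s,30+x/5,170+y/5))
for x,y in((590,500),(560,600)): print('floor',pt(s,30+x/5,170+y/5))
# lip-based frame
for yaw in(-19.2,-20.5):
    a=np.radians(yaw); ex=A([np.cos(a),np.sin(a)]);ey=A([-np.sin(a),np.cos(a)])
    print(yaw,'lipR y',[(p[:2]@ey).round(4) for p in(r1,r2)],'lipL',[(p[:2]@ey).round(4) for p in(l1,l2)],'upr inner x',[(p[:2]@ex).round(4) for p in(u1,u2)],'upr y',[(p[:2]@ey).round(4) for p in(u1,u2)],'fit0 centre',A([.5794,-.2476])@ex,A([.5794,-.2476])@ey)
# base plate far edge and box of the cassette
E
```

```text
Rlip [ 0.52692429 -0.19643222  0.02      ] [ 0.62332904 -0.23104393  0.02      ] -19.749401570991374
Llip [ 0.5813806  -0.27840186  0.008     ] [ 0.63471881 -0.29674988  0.008     ] -18.982904133699066
top [ 0.4826026  -0.24414419  0.166     ] [ 0.50314197 -0.18586002  0.166     ] [ 0.47108804 -0.23911804  0.166     ] [ 0.49151572 -0.17809131  0.166     ]
0.06179733320309186 -19.412485233037543
0.06435488593369636 -18.507117218826664
depth [ 0.48544973 -0.21542074  0.1660527 ]
depth [ 0.4937326  -0.19251921  0.16565492]
floor [ 0.58606039 -0.25240269  0.00721724]
floor [ 0.61198174 -0.27407655  0.00714313]
-19.2 lipR y [np.float64(-0.0122), np.float64(-0.0132)] lipL [np.float64(-0.0717), np.float64(-0.0715)] upr inner x [np.float64(0.536), np.float64(0.5363)] upr y [np.float64(-0.0719), np.float64(-0.0101)] fit0 centre 0.6285990506480698 -0.04328225415046517
-20.5 lipR y [np.float64(0.0005), np.float64(0.0019)] lipL [np.float64(-0.0572), np.float64(-0.0557)] upr inner x [np.float64(0.5375), np.float64(0.5364)] upr y [np.float64(-0.0597), np.float64(0.0021)] fit0 centre 0.6294192140503657 -0.029009877356167797
```

```bash
python3 - <<'E'
from h import *
for tag,cs,p,o in(('w10',[(296/1.5,122/1.5),(479/1.5,122/1.5),(477/1.5,168/1.5),(298/1.5,168/1.5)],[.501,-.0587,.2574],[-2.556,-1.8,.039]),('w9',[(197,81),(319,82),(318,113),(199,111)],[.5444,.1865,.2762],[2.254,2.188,.002])):
    s=load(tag); r=R.from_rotvec(o)
    d=[pt(s,u+e,v+f) for (u,v),(e,f) in zip(cs,((4,4),(-4,4),(-4,-4),(4,-4)))]
    z=np.median([x[2] for x in d]); print(tag,'tab top z depth',[x[2].round(4) for x in d],z-p[2])
    c=[r.inv().apply(pt(s,u,v,p[2]+.0326)-p) for u,v in cs]; print(np.round(c,4),np.mean(c,0).round(4))
    e=c[1]-c[0]; print('yaw in tool',np.degrees(np.arctan2(e[1],e[0])))
E
```

```text
w10 tab top z depth [np.float64(0.2944), np.float64(0.2939), np.float64(0.2936), np.float64(0.2933)] 0.03635925764447112
[[-0.0188 -0.0844 -0.0301]
 [ 0.0214 -0.0843 -0.0306]
 [ 0.0215 -0.0746 -0.0309]
 [-0.0189 -0.0746 -0.0304]] [ 0.0013 -0.0795 -0.0305]
yaw in tool 0.0813238655023427
w9 tab top z depth [np.float64(0.3097), np.float64(0.3112), np.float64(0.31), np.float64(0.3098)] 0.03368784057812213
[[-0.0184 -0.084  -0.0327]
 [ 0.021  -0.0837 -0.0327]
 [ 0.0213 -0.074  -0.0327]
 [-0.0183 -0.0747 -0.0327]] [ 0.0014 -0.0791 -0.0327]
yaw in tool 0.4767702952452827
```

```bash
python3 -m jog '[1,-3,2.8,-0.5,-1.5,0.6,-0.4, 1,-3,2.8,-0.3,0,0,0, 1,-3,2.8,-0.2,0,0,0, 1,-3,2.8,0,0,0,0, 1,-2,2,0,0,0,0, 1,0,0,0,0,0,0]'
python3 - <<'E'
from h import *
to([.5819,-.2488,.265],70.7);rot(70.7)
E
```

```text
time_s: 14.2
position: [0.5818, -0.2318, 0.2578]
orientation: [-2.547, -1.82, 0.008]
wrist_force: [-0.3, 0.8, -3.8]
opening: 0.0131
t 14.2 pos [ 0.5818 -0.2318  0.2578] xang 71.11 tilt z [-0.011  0.006 -1.   ] F [-0.31  0.78 -3.82] open 0.0131
shift cm [-1.6   0.55 -0.73] turn about tool z 0.41
turn deg [-0.69 -0.13  0.41]
```

```bash
python3 -m jog '[1,-1,0.3,-0.4,-0.7,-0.1,0.4, 1,-0.6,0.2,-0.3,0,0,0, 1,0,0,0,0,0,0]'
python3 - <<'E'
from h import *
to([.5819,-.2488,.265],70.7);rot(70.7)
s=take('wrist','w11')
cv2.imwrite('pics/w11b.png',cv2.resize(s['pixels'],(768,576)))
E
```

```text
time_s: 14.5
position: [0.5808, -0.2463, 0.2621]
orientation: [-2.557, -1.817, 0.002]
wrist_force: [0.7, -0.1, -4.2]
opening: 0.0124
t 14.5 pos [ 0.5808 -0.2463  0.2621] xang 70.8 tilt z [-0.004  0.003 -1.   ] F [ 0.7  -0.1  -4.19] open 0.0124
shift cm [-0.2   0.19 -0.29] turn about tool z 0.10
turn deg [-0.26 -0.1   0.1 ]
```

View pics/w11b.png

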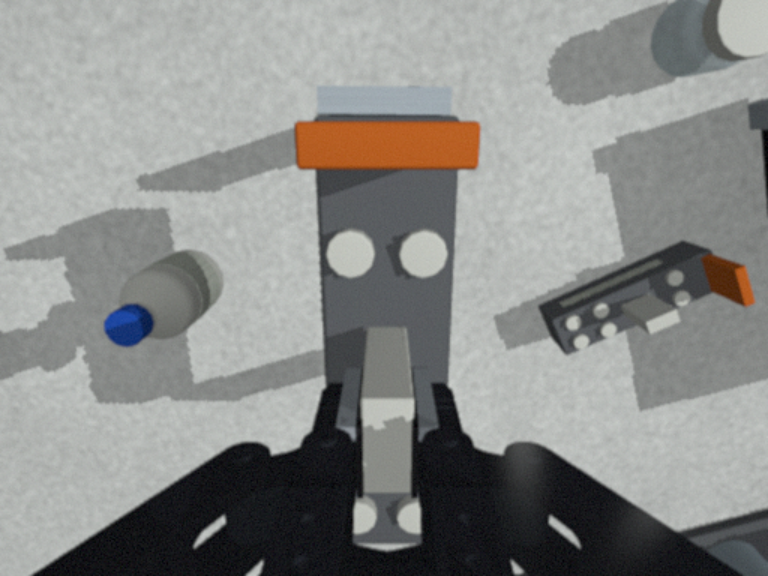

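```bash
python3 - <<'E'
from h import *
crop('w11',200,50,320,120,6)
st,r=tool(); s=load('w11'); p=st['position']
for u,v,z in((318,87,.166),(452,87,.166),(319,114,.166),(451,114,.166),(296,122,p[2]+.0326),(479,122,p[2]+.0326),(477,168,p[2]+.0326),(298,168,p[2]+.0326),(317,118,p[2]-.0174),(457,118,p[2]-.0174)):
    print(r.inv().apply(pt(s,u/1.5,v/1.5,z)-p).round(4))
a=np.radians(-19.3)
w10=load('w10');q=lambda x,y,z:pt(w10,30+x/5,170+y/5,z)
for x in((38,438),(412,438),(28,368),(422,362)): print('via w10',r.inv().apply(q(*x,.166)-p).round(4))
E
```

```text
[-0.0305 -0.1033  0.0964]
[ 0.0309 -0.1033  0.0965]
[-0.0306 -0.0917  0.0963]
[ 0.0309 -0.0917  0.0965]
[-0.0188 -0.0841 -0.0322]
[ 0.0208 -0.0841 -0.0322]
[ 0.0209 -0.0744 -0.0322]
[-0.0189 -0.0745 -0.0323]
[-0.021  -0.0869  0.0178]
[ 0.0229 -0.0869  0.0179]
via w10 [-0.0308 -0.0927  0.0964]
via w10 [ 0.031  -0.0925  0.0965]
via w10 [-0.0299 -0.1052  0.0964]
via w10 [ 0.0345 -0.106   0.0965]
```

View pics/w11_c200_50.png

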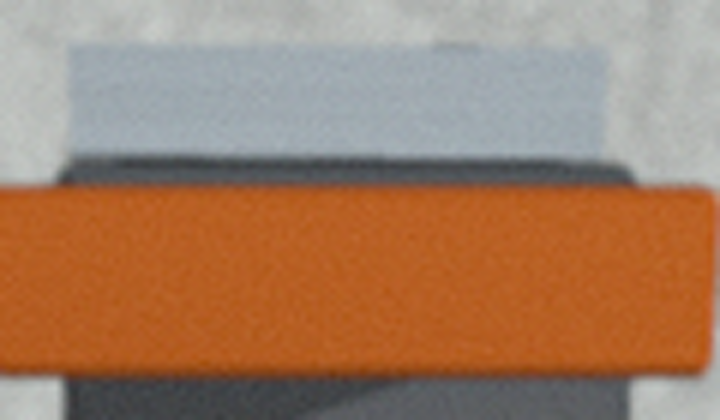

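```bash
python3 -m jog '[1,-0.12,0.25,0,-0.2,-0.1,0, 1,0,0,0.6,0,0,0, 1,0,0,0.6,0,0,0, 1,0,0,0.6,0,0,0]'
python3 - <<'E'
from h import *
# aim in world: previous pose + tool shift (-.12,.25)
p=np.array([.5808,-.2463,.2621]); x=np.array([np.cos(np.radians(70.8)),np.sin(np.radians(70.8)),0]); y=np.cross([0,0,-1],x)
t=p-.0012*x+.0025*y; print('aim',t); to([t[0],t[1],.0754],70.7);rot(70.7)
E
```

```text
time_s: 14.95
position: [0.583, -0.2461, 0.244]
orientation: [2.559, 1.822, 0.001]
wrist_force: [-0.9, -0.6, -3.6]
opening: 0.0134
aim [ 0.5827663  -0.24825542  0.2621    ]
t 14.95 pos [ 0.583  -0.2461  0.244 ] xang 70.9 tilt z [ 0.001  0.    -1.   ] F [-0.89 -0.6  -3.59] open 0.0134
shift cm [-0.22  0.04 16.86] turn about tool z 0.20
turn deg [ 0.05 -0.03  0.2 ]
```

```bash
python3 -m jog '[1,-0.22,0,0.3,0,0,0.2, 1,0,0,1.5,0,0,0, 1,0,0,1.5,0,0,0, 1,0,0,1.5,0,0,0]'
python3 -c "
from h import *
to([.5828,-.2483,.0754],70.7);rot(70.7)"
```

```text
time_s: 15.35
position: [0.5824, -0.2483, 0.1927]
orientation: [2.561, 1.817, 0.002]
wrist_force: [0.5, -0.1, -3.6]
opening: 0.0131
t 15.35 pos [ 0.5824 -0.2483  0.1927] xang 70.69 tilt z [ 0.002 -0.    -1.   ] F [ 0.48 -0.11 -3.65] open 0.0131
shift cm [1.000e-02 1.000e-02 1.173e+01] turn about tool z -0.01
turn deg [ 0.12 -0.03 -0.01]
```

```bash
python3 -m jog '[1,0,0,1.5,0,0,0, 1,0,0,1.5,0,0,0, 1,0,0,1.5,0,0,0, 1,0,0,1.5,0,0,0]'
python3 - <<'E'
from h import *
to([.5828,-.2483,.0754],70.7);rot(70.7)
take('scene','s12'); crop('s12',160,100,290,200,6); take('wrist','w12')
E
```

```text
time_s: 15.75
position: [0.5806, -0.2477, 0.1248]
orientation: [-2.561, -1.816, 0.001]
wrist_force: [0.7, -0.1, -4.1]
opening: 0.0129
t 15.75 pos [ 0.5806 -0.2477  0.1248] xang 70.67 tilt z [-0.002  0.001 -1.   ] F [ 0.68 -0.11 -4.09] open 0.0129
shift cm [0.02 0.24 4.93] turn about tool z -0.03
turn deg [-0.11 -0.05 -0.03]
```

View pics/s12_c160_100.png

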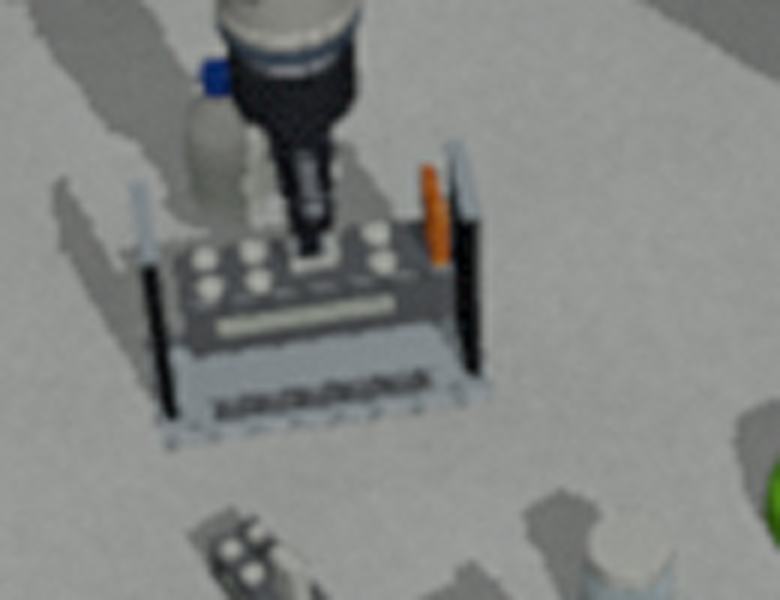

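View pics/w12.png

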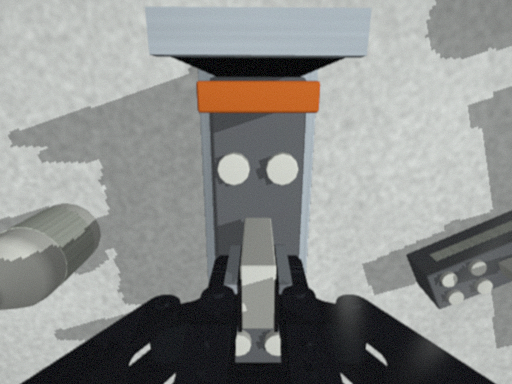

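```bash
python3 -m jog '[1,0,0.25,0.5,0,0,0, 1,0,0,0.8,0,0,0, 1,0,0,0.8,0,0,0, 1,0,0,0.5,0,0,0]'
python3 - <<'E'
from h import *
to([.5828,-.2483,.0754],70.7);rot(70.7)
take('wrist','w13')
E
```

```text
time_s: 16.25
position: [0.5825, -0.2484, 0.0964]
orientation: [-2.56, -1.815, 0.002]
wrist_force: [-0.8, -0.1, -3.7]
opening: 0.0134
t 16.25 pos [ 0.5825 -0.2484  0.0964] xang 70.66 tilt z [-0.003  0.002 -1.   ] F [-0.78 -0.08 -3.68] open 0.0134
shift cm [0.02 0.03 2.1 ] turn about tool z -0.04
turn deg [-0.21 -0.05 -0.04]
```

View pics/w13.png

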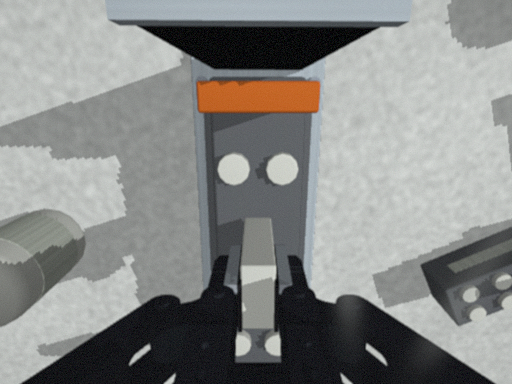

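```bash
python3 -m jog '[1,0,0,0.6,-0.2,0,0, 1,0,0,0.6,0,0,0, 1,0,0,0.4,0,0,0]'
python3 -c "
from h import *
to([.5828,-.2483,.0754],70.7);rot(70.7)"
```

```text
time_s: 16.6
position: [0.5827, -0.2485, 0.0793]
orientation: [2.563, 1.817, 0.002]
wrist_force: [0.5, 0.2, -4.1]
opening: 0.0128
t 16.6 pos [ 0.5827 -0.2485  0.0793] xang 70.66 tilt z [ 0.001  0.001 -1.   ] F [ 0.51  0.21 -4.05] open 0.0128
shift cm [0.02 0.   0.39] turn about tool z -0.04
turn deg [ 0.04 -0.05 -0.04]
```

```bash
python3 -m jog '[1,0,0,0.2,0,0,0, 1,0,0,0.2,0,0,0]'
python3 -m jog '[1,0,0,0.2,0,0,0]'
python3 -m jog '[1,0,0,0.2,0,0,0]'
```

```text
time_s: 16.8
position: [0.5824, -0.2484, 0.0747]
orientation: [-2.563, -1.816, -0.001]
wrist_force: [-4.6, 0.8, 8.1]
opening: 0.013
time_s: 16.9
position: [0.5824, -0.2484, 0.0745]
orientation: [-2.562, -1.816, -0.001]
wrist_force: [-14.5, 6.2, 34.1]
opening: 0.0132
time_s: 17.0
position: [0.5824, -0.2485, 0.0745]
orientation: [-2.563, -1.816, -0.001]
wrist_force: [-9.1, 3.2, 17.8]
opening: 0.0132
```

```bash
python3 -m jog '[0.5,0,0,-0.1,0,0,0, 0.5,0,0,0,0,0,0, 0.5,0,0,0,0,0,0, 0.5,0,0,0,0,0,0]'
python3 -c "
from h import *
to([.5828,-.2483,.0754],70.7);rot(70.7)"
python3 -m jog '[0.5,0,0,-1,0,0,0, 0.5,0,0,-2,0,0,0, 0.5,0,0,-4,0,0,0, 0.5,0,0,-4,0,0,0, 0.5,0,0,-4,0,0,0, 0.5,0,0,-4,0,0,0,0.5,0,0,0,0,0,0]'
python3 - <<'E'
from h import *
take('wrist','w14');take('scene','s14'); crop('s14',150,90,350,320,3)
E
```

```text
time_s: 17.4
position: [0.5843, -0.2493, 0.0779]
orientation: [2.56, 1.814, 0.005]
wrist_force: [-0.0, -0.1, 0.5]
opening: 0.0429
t 17.4 pos [ 0.5843 -0.2493  0.0779] xang 70.65 tilt z [ 0.005 -0.001 -1.   ] F [-0.02 -0.13  0.46] open 0.0429
shift cm [ 0.04 -0.17  0.25] turn about tool z -0.05
turn deg [ 0.28 -0.03 -0.05]
time_s: 18.1
position: [0.5828, -0.2488, 0.2771]
orientation: [2.562, 1.816, 0.003]
wrist_force: [0.2, -0.1, 0.0]
opening: 0.0425
```

View pics/w14.png

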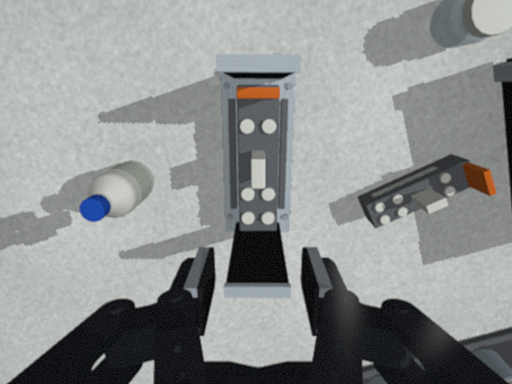

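View pics/s14_c150_90.png

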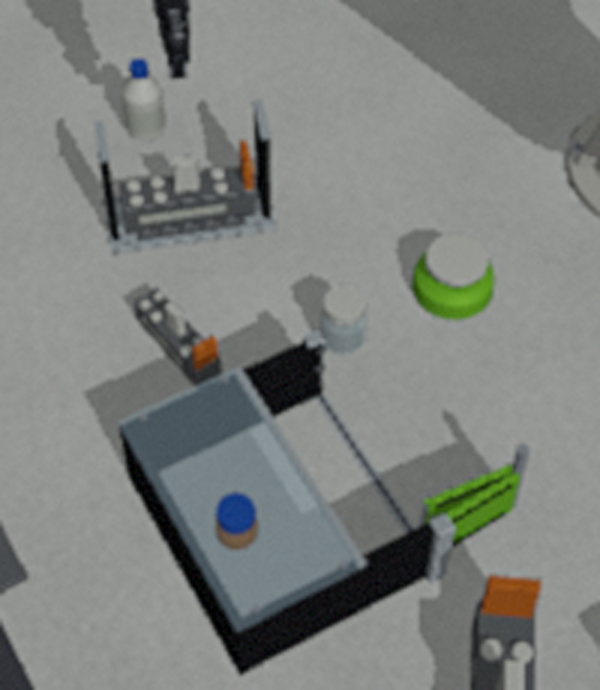

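```bash
python3 - <<'E'
from h import *
s=load('w14')
for u,v in((259,109),(258,140),(237,150),(273,165),(259,194),(238,208),(278,208)): print((u,v),pt(s,u,v).round(4))
print('grip/tab',pt(s,258,172,.108),pt(s,258,92,.108))
t=take('top','t3'); a=load('top0'); crop('t3',140,80,280,225,4)
for n,u,v in(('pot',191.4,104.4),('jar',271,208),('bottle',431.8,194.5),('shaker',268,265)): print(n,pt(a,u,v).round(4),pt(t,u,v).round(4))
E
```

```text
(259, 109) [ 0.5238 -0.2251  0.059 ]
(258, 140) [ 0.5551 -0.2372  0.0581]
(237, 150) [ 0.5651 -0.2694  0.0066]
(273, 165) [ 0.5879 -0.2305  0.0575]
(259, 194) [ 0.6153 -0.2571  0.0584]
(238, 208) [ 0.64   -0.296   0.0075]
(278, 208) [ 0.6584 -0.2444  0.0071]
grip/tab [ 0.57832946 -0.24551117  0.108     ] [ 0.50685567 -0.22037624  0.108     ]
pot [0.776  0.2382 0.1714] [0.7763 0.2384 0.1706]
jar [0.5111 0.0187 0.0755] [0.5111 0.0186 0.075 ]
bottle [ 0.5563 -0.4145  0.1191] [ 0.5564 -0.4146  0.119 ]
shaker [0.3509 0.0231 0.0632] [0.351  0.0231 0.0634]
```

View pics/t3_c140_80.png

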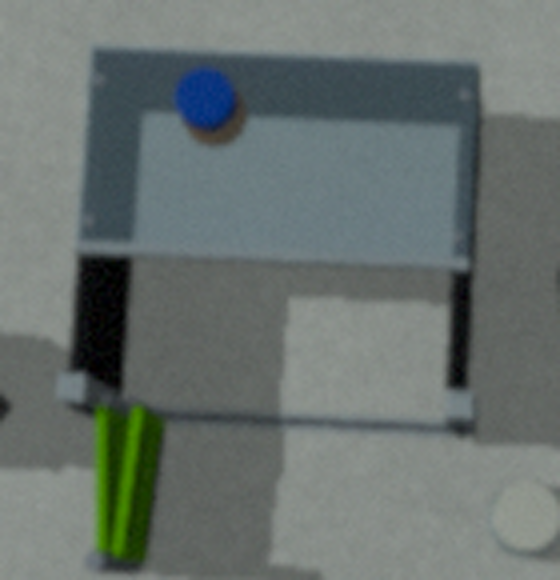

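View pics/t3.png

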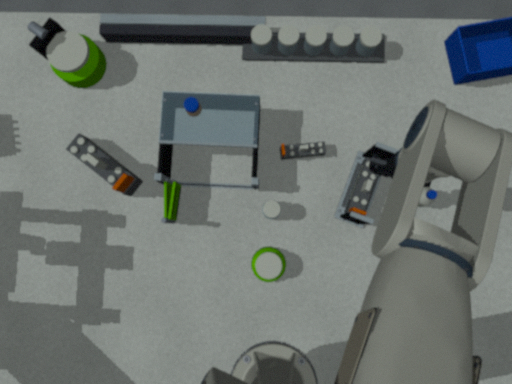

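```bash
python3 - <<'E'
from h import *
crop('w7',240,0,430,75,4); crop('w8',350,80,490,260,4)
t=load('t3'); print('hinge t3',pt(t,140+98/4,80+560/4,.125))
ex=np.array([.9997,-.0253]);ey=np.array([.0253,.9997]);o=np.array([.585,.199])
for h in([.4686,.311],pt(t,164.5,220,.125)[:2]): d=np.array(h)-o; print('bay',d@ex,d@ey)
E
```

```text
hinge t3 [0.46821743 0.30656249 0.125     ]
bay -0.11919867999999996 0.10902147999999999
bay -0.11946886541649322 0.10457562684496731
```

View pics/w7_c240_0.png

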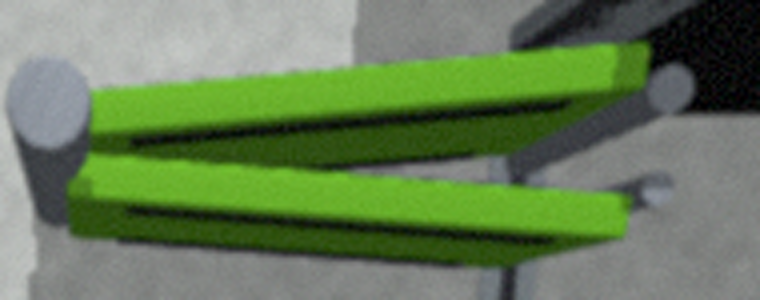

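View pics/w8_c350_80.png

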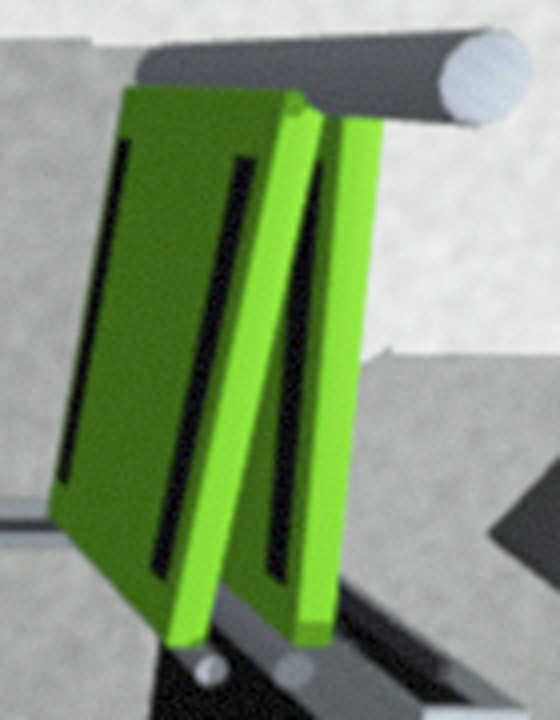

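```bash
python3 - <<'E'
from h import *
def ang(tag,ox,oy,a,b):
    s=load(tag); p,q=[pt(s,ox+x/4,oy+y/4,.084) for x,y in(a,b)]; d=q-p; print(tag,p.round(3),q.round(3),np.linalg.norm(d).round(4),'bay-angle from +x',np.degrees(np.arctan2(d[1],d[0]))+1.45)
ang('w8',350,80,(382,120),(335,622)); ang('w8',350,80,(344,118),(300,622))
ang('w8',350,80,(325,115),(210,640)); ang('w8',350,80,(290,100),(170,640))
ang('w7',240,0,(92,92),(615,45)); ang('w7',240,0,(92,160),(630,195));ang('w7',240,0,(75,192),(628,238))
E
```

```text
w8 [0.476 0.321 0.084] [0.575 0.327 0.084] 0.0983 bay-angle from +x 4.672649452876881
w8 [0.476 0.314 0.084] [0.574 0.32  0.084] 0.0986 bay-angle from +x 4.537264308275991
w8 [0.475 0.311 0.084] [0.578 0.302 0.084] 0.1031 bay-angle from +x -3.5287004961683115
w8 [0.473 0.304 0.084] [0.578 0.294 0.084] 0.1058 bay-angle from +x -4.2275451138976194
w7 [0.476 0.321 0.084] [0.574 0.326 0.084] 0.0975 bay-angle from +x 4.40274791203201
w7 [0.476 0.309 0.084] [0.579 0.3   0.084] 0.1035 bay-angle from +x -3.5426627069539762
w7 [0.473 0.304 0.084] [0.58  0.292 0.084] 0.1076 bay-angle from +x -4.503129519259562
```

```bash
python3 -c "
from h import *
print(read_state()['wrist_force'],read_state()['time_s']); print(job_done())"
```

```text
[0.37142389 0.43925288 0.12311524] 18.25
the job is handed in; nothing more can be done
None
```

The job is done and handed in at 18.25 s of the 62 s allowed, with the gripper open and clear above the cradle; no verdict was returned.

- **Guard:** I pushed the hinge barrel with shut fingers up to the stop. The two panels measured about ±4.2° off the bay's x axis in the wrist images, so t is about 1.50 rad, which is the stop.
- **Cassette drawn out:** I gripped the bay cassette by its orange tab, drew it out to about bay x = −40 mm and let go of it on the bench. It measured about 168 mm long against about 205 and 126 mm for the look-alikes, so it is the middle-sized one.
- **Cradle:** I took it by the white grip and lowered it level between the uprights until the wrist force showed contact. The box top read 57.5–59 mm along its length (58 mm expected), so it is flat on the floor.
- **Bystanders:** The jar, bottle, shaker and pot read within 1 mm of their first positions.

**Forces:** The largest readings at the ends of moves were about 36 N total at seating and about 24 N at the guard stop. Both came through the fingers or the held cassette.

**Disagreements:** The cameras gave the hinge and cradle positions up to about 4–6 mm apart. I settled the cradle by comparing it with the held cassette in the same wrist picture.

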